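# Clamp a freshly glued mask stick in the glue press

### The job

First clear the glue press: take the thread spool standing on its bed and stand it upright in the empty half of the tray. Then, with the press lever still up, lay the padded mask stick pad-up on the bed, straight along it, with its padded end home against the back stop so that the pad is centred under the foot. Finally push the lever down until the catch holds it by itself and leave the stick clamped, without disturbing the other things on the table.

Things in the scene. Friction and masses are not known exactly. Their poses are not given: they have to be found in the camera images.
- press: Glue press fixed to the table. Origin on the table below the lowered foot's centre; x from mouth to hinge, z up. Flat steel bed 265 x 76 mm, top 20 mm above the table, x=-125 (open front, sides clear) to +140 mm. Back stop bar, 60 mm wide and 10 mm above the bed, front face at x=+22 mm. Catch post (x=45, y=35) and hinge cheeks (x 90 to 134), to 75 mm high.
- press_hinge (a point): Axis of the lever hinge, along the press y: x=+110 mm, y=0, 58 mm above the table in the press frame. With the lever up, its paddle overhangs the bed as far as x=-24 mm, its top end 175 mm above the table, so parts slide in below it from the front
- lever (a joint): Lever angle, rad: 0 = up, sprung, 0.70 rad above level; 0.70 = level, at its end stop. A 14 mm thick bar centred on the hinge axis; its last 60 mm is a black paddle 36 mm wide, ending 170 mm from the hinge. Resistance grows to about 9 N at the paddle; past about 0.65 rad a roller catch draws it to 0.70 and holds it, short of that it springs up
- lever_tip (a point): Point on the paddle's upper face where to push, 155 mm from the hinge axis; moves with the lever
- foot (a joint): Slide of the sprung clamping foot (rubber disc 32 mm across, 110 mm from the hinge, underside 30 mm below the lever's centre line), m: 0 = fully out, grows as pushed up, max 0.014; about 1.4 N plus 0.35 N per mm. With the lever latched it reads the part's height less 8 mm: 0.008 for the padded end, 0.002 for a bare stick, 0 for nothing
- stick: The padded mask stick, loose, about 70 g, light wood: flat stick 200 x 28 x 10 mm with a rectangular pad 44 x 40 mm, 6 mm thick, on its upper face at one end (16 mm high there). Origin at the middle of the stick's underside, x along it towards the padded end, z up. The pad runs from x=+56 to +100 mm, flush with the end
- pad (a point): Centre of the pad's upper face: x=+78 mm, 16 mm above the stick's underside
- spool: Thread spool standing on the press bed's front apron at the start: white cylinder 38 mm across, 55 mm high, about 50 g, with the same flanges at both ends. Origin at the centre of its underside, z along its axis
- tray: Grey fixed tray 110 (x) x 170 (y) x 24 mm high, walls 4 mm, floor 4 mm thick, divided in two halves along y by one wall at y=0. Origin under its centre. The half at -y holds a second spool, the half at +y is empty (inside about 102 x 79 mm)
- tray_free (a point): Centre of the floor of the tray's empty half
- spool2: Bystander: a second, identical spool standing in the other half of the tray. Leave it
- plain: Bystander: a bare stick 200 x 28 x 10 mm without any pad, on the table. Origin mid-underside. Leave it
- glue: Bystander: white glue bottle 44 mm across, 120 mm high, standing close beside the press on its +y side. Origin at the centre of its underside. Leave it
- tape: Bystander: tape dispenser 75 x 28 mm, 60 mm high, on the table. Origin at the centre of its underside. Leave it

How it is judged:
By the outcome, as a careful person would: the job done as asked, in the order asked, and still so for the second after the job is handed in, with the robot touching nothing.
It also fails if it takes over 72 s, if anything falls off the work surface, if the arm or the gripper's body presses on something with over 40 N, if the wrist force passes 120 N, or if a joint passes its speed limit or range.

### The arm

A 7-joint arm with a two-finger parallel gripper is mounted at the origin on the work surface. World frame = base frame: x ahead of the robot, y to its left, z up, the work surface at z = 0. Lengths are in m, angles in rad, forces in N, time in s.
With the tool pointing down it reaches from about 0.35 to 0.9 m from the base axis. Payload 8.1 kg.
Tool frame: the origin (TCP) lies on the centre line of the jaws, within the pads' length; the fingertips stand tips_ahead ahead of it and the grasp point (between the pads) lies 11 mm behind it (tips_ahead is the distance from the TCP to the fingertips, in m); z points along the fingers, y is the line along which they close (so a half turn about z gives the same grasp; the last joint's range is limited). The gripper opens to 85 mm and grips with 20 to 120 N. Pads are 22 mm wide; open, the fingers measure 114 mm over their backs; the gripper's body (76 mm by 85 mm) begins 54 mm behind the grasp point. The pads swing forward as they close: fully open they stand 13 mm farther back than shut.
Start: joints at [1.112, 0.434, 0.025, 1.573, -0.012, 1.134, -0.075], TCP at [0.218, -0.586, 0.239] pointing down, gripper open.
Joint ranges: [-2.62, 2.62], [-0.44, 2.09], [-1.27, 1.32], [0.08, 2.57], [-1.32, 4.46], [0.12, 2], [-2.74, 2.74]. Speed limits (rad/s): [2.22, 2.22, 3.01, 3.01, 3.14, 3.14, 3.14].

### API

Orientations are given as a rotation vector (axis times angle).
In Python, from workcell import * gives the robot as it stands. The module is installed in compiled form; this text tells all that it offers.
- The arm moves only by the shell command python3 -m crank 'ROWS' [OPENING]. ROWS is JSON, a list of rows, each a list of 6 numbers: the shift along the tool's x, y, z scaled (see below), then the turn, a rotation vector about the tool's x, y, z scaled (see below). In form: [[tx, ty, tz, wx, wy, wz], ...]. A call has 1 to 8 rows; each row shifts and turns the commanded pose from where the row before left it, along the tool's axes as they then stand; what a row does not reach is not made up. The controller multiplies each number of a shift by 0.05 m and each number of a turn by 0.12 rad. A row lasts 1/8 s, in which the tool goes at most 62.5 mm and 10.7 degrees, less where a joint would pass 70% of its speed; a pose out of reach is approached as far as the arm can. A call with a number of a shift or a turn outside -1 to 1 is refused whole. A call with a gripper value outside its range is refused whole. OPENING is the opening, from 0 (shut) to 1 (fully open), set as the call begins (- or left out, the last holds). The fingers move at their own pace and stop on an object; the grip force is fixed at half the most. Time passes only in rows, so rows that do not move let the fingers close. It gives the time, the measured TCP pose, the force, the opening and the grip force at its end, in the units of the state.
- sense(): the state, without advancing time (a new reading comes with each control period).
- grab_frame(name): name is "scene" or "top"; returns a dict with "image" (480x640x3 uint8, red, green, blue), "vertical_fov" (degrees; the focal length in pixels is half the picture's height over the tangent of half this angle, whatever the lens; pixels are square), "cx", "cy" (the principal point, pixels), "rvec" (rotation vector, rad) and "tvec" (3), from world to camera coordinates, as OpenCV has them. Camera axes: x right, y down, z forward; pixel columns grow to the right and rows downward; lengths in m; the calibration is good to about 2 mm. A picture is of the moment at which its call begins. There is no depth.
- finish_job(): hands the job in; it is judged then, once.
The state is a dict: "clock": time; "qpos": joint angles; "qvel": joint speeds; "joint_efforts": joint torques, N m; "eef_pos": TCP position; "eef_rot": TCP orientation; "contact_force": force on the tool from outside, world axes, zero at the start; "wrist_torque": the same for the moment, N m; "grip_width": finger opening in m; "grip_force": force on a finger pad.
Only numpy, scipy, OpenCV 4.12 (cv2) and the standard library are available. Lean on these libraries where they do the work, as an engineer would, in place of code of your own. Each camera call takes 0.05 s, during which the arm holds its last target. There are 200 camera calls.

## Working session

There is one attempt and no reset: what is moved stays moved. The work goes in short steps, Python scripts to look and compute and a shell command to move; the robot and the scene stay as the last step left them, time stands still between calls to the robot, and variables do not carry over. Pictures are saved under pics/ and viewed, at most 12 in all, crops included, and the job is handed in when it is done.

```bash
mkdir -p pics; python3 - <<'E'
from workcell import *
import cv2
s=sense()
print({k:(v if not hasattr(v,'__len__') else [round(float(a),4) for a in v]) for k,v in s.items() if k!='image'})
for n in ("scene","top"):
    f=grab_frame(n); cv2.imwrite(f"pics/{n}0.png",f["image"][:,:,::-1]); print(n,f["vertical_fov"],f["cx"],f["cy"],f["rvec"],f["tvec"])
E
ls
```

```text
{'clock': 0.0, 'qpos': [1.1124, 0.4352, 0.025, 1.5741, -0.0116, 1.134, -0.0751], 'qvel': [-0.0021, -0.0012, -0.0001, 0.0005, -0.0013, -0.001, -0.0023], 'joint_efforts': [0.001, -67.0469, 1.0253, -31.6211, 0.0155, 0.0126, 0.0], 'eef_pos': [0.2175, -0.5854, 0.2385], 'eef_rot': [-3.0905, -0.5556, 0.0007], 'contact_force': [-0.0609, 0.0795, -0.1171], 'wrist_torque': [0.0529, 0.0224, -0.0066], 'grip_force': 0.0, 'grip_width': 0.08551261859606821}
scene 53.381764761313825 312.43141940686314 236.95544405849424 [ 2.05723329  1.11038552 -0.51086971] [-0.33279638 -0.20199     1.45519302]
top 42.55942708970478 323.5384656703653 236.81722264142707 [ 2.08730579 -2.1492061   0.2084102 ] [0.0227984  0.56896118 1.39292176]
pics
```

View pics/top0.png

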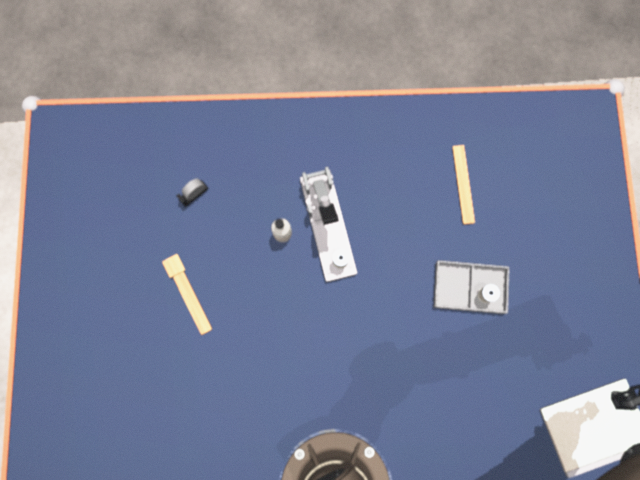

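View pics/scene0.png

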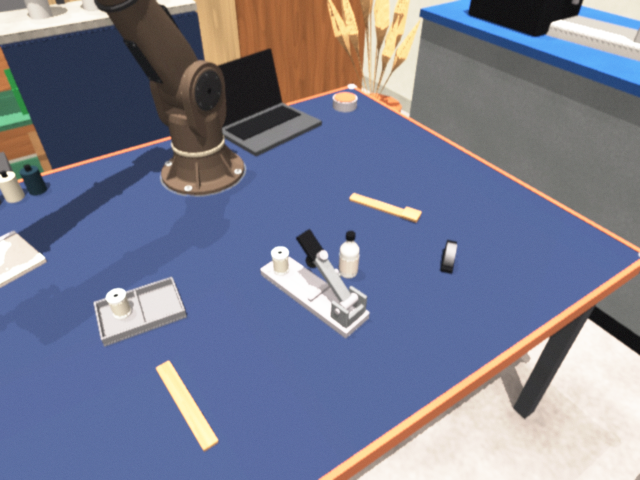

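The top view shows the padded stick at (187,295) with its pad at (174,266), and the press bed from (340,275) to (318,175). The spool is at (341,260), the tray at (472,287) with its free half at (455,285), the glue bottle at (281,231) and the tape at (193,190). Next I'll measure these.

```bash
cat > h.py <<'E'
from workcell import *
import cv2, numpy as np
from scipy.spatial.transform import Rotation as R
class Cam:
    def __init__(s,n):
        f=grab_frame(n); s.im=f["image"]; s.f=240/np.tan(np.radians(f["vertical_fov"])/2); s.c=np.array([f["cx"],f["cy"]])
        s.r=np.array(f["rvec"],float); s.R=R.from_rotvec(s.r).as_matrix(); s.t=np.array(f["tvec"],float)
        s.K=np.array([[s.f,0,s.c[0]],[0,s.f,s.c[1]],[0,0,1]])
    def plane(s,px,z):
        px=np.atleast_2d(px).astype(float); d=np.c_[(px-s.c)/s.f,np.ones(len(px))]@s.R; o=-s.R.T@s.t
        return o+d*((z-o[2])/d[:,2])[:,None]
    def proj(s,P): return cv2.projectPoints(np.atleast_2d(P).astype(float),s.r,s.t,s.K,None)[0][:,0]
    def crop(s,x0,y0,x1,y1,k,fn): cv2.imwrite(fn,cv2.resize(s.im[y0:y1,x0:x1,::-1],None,fx=k,fy=k,interpolation=cv2.INTER_CUBIC))
E
python3 - <<'E'
from h import *
t=Cam("top"); hsv=cv2.cvtColor(t.im,cv2.COLOR_RGB2HSV)
print("base",t.proj([0,0,0]))
def seg(box,mask,z,name):
    x0,y0,x1,y1=box; m=np.zeros_like(mask); m[y0:y1,x0:x1]=mask[y0:y1,x0:x1]
    n,l,st,c=cv2.connectedComponentsWithStats(m.astype(np.uint8)); i=1+np.argmax(st[1:,4])
    ys,xs=np.nonzero(l==i); P=t.plane(np.c_[xs,ys],z)[:,:2]
    (cx,cy),(w,h),a=cv2.minAreaRect((P*1000).astype(np.float32))
    print(name,"px",c[i].round(1),"cen",P.mean(0).round(4),"rect",round(cx,1),round(cy,1),round(w,1),round(h,1),round(a,1)); return P
nb=(hsv[...,0]<40)&(hsv[...,1]>60)&(hsv[...,2]>90)
P=seg((150,240,225,345),nb,0.010,"stick")
seg((440,135,490,235),nb,0.010,"plain")
blue=(hsv[...,0]>100)&(hsv[...,0]<130)&(hsv[...,1]>90)
seg((425,250,520,325),~blue,0.024,"tray")
w=(hsv[...,2]>150)&(hsv[...,1]<70)
seg((295,165,365,290),~blue,0.020,"bed")
np.save("P.npy",P)
a=cv2.resize(t.im[160:290,260:370,::-1],None,fx=4,fy=4,interpolation=cv2.INTER_CUBIC)
b=cv2.resize(t.im[245:345,150:220,::-1],None,fx=4,fy=4,interpolation=cv2.INTER_CUBIC)
o=np.zeros((520,730,3),np.uint8); o[:,:440]=a; o[:400,445:725]=b; cv2.imwrite("pics/c1.png",o)
E
```

```text
base [[333.62421753 488.5191786 ]]
stick px [187.1 293.8] cen [0.4499 0.3354] rect 448.8 335.0 203.2 41.3 26.7
plain px [463.3 185.7] cen [ 0.6972 -0.3423] rect 701.8 -341.8 200.7 30.2 3.6
tray px [471.7 286.2] cen [ 0.4467 -0.3408] rect 445.4 -342.6 230.3 175.6 88.3
bed px [328.8 228. ] cen [ 0.5989 -0.0074] rect 603.4 -9.4 170.2 306.9 88.3
```

View pics/c1.png

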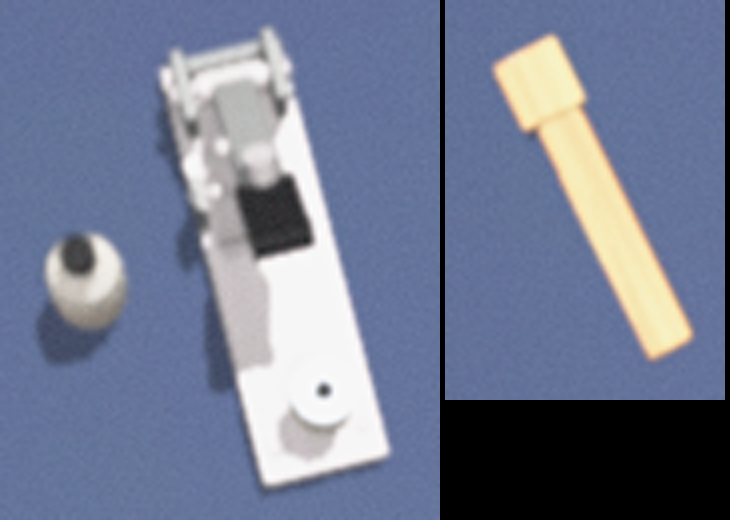

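Left crop: the bed's front corners are at about (326,282) and (357,274), its back-left corner at (300,177), and the spool hole at (341,257.5). Right crop: the stick runs towards its pad at the far end. I'll look at the scene camera as a cross-check.

```bash
python3 - <<'E'
from h import *
s=Cam("scene"); t=Cam("top")
rs=lambda im,k:cv2.resize(im[:,:,::-1],None,fx=k,fy=k,interpolation=cv2.INTER_CUBIC)
o=np.zeros((600,800,3),np.uint8)
o[:400,:480]=rs(s.im[235:335,250:370],4)      # press
o[400:560,:320]=rs(s.im[185:225,345:425],4)   # stick
o[:276,484:796]=rs(t.im[253:322,430:508],4)  # tray top
o[300:580,400:800]=rs(s.im[275:345,90:190],4)
cv2.imwrite("pics/c2.png",o)
E
```

```text
(no output)
```

View pics/c2.png

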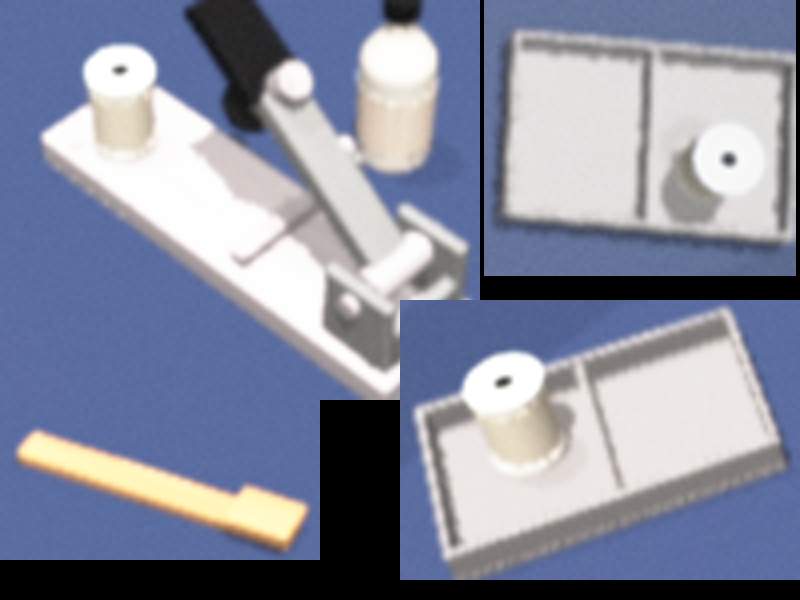

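The scene crop confirms the layout: the spool is on the bed's front apron, the back stop edge runs (238,258)-(310,210) in the crop, the stick is pad-up, and the tray's +y half is empty. Next I'll fit the poses from both views.

```bash
cat > fit.py <<'E'
from h import *
from scipy.optimize import least_squares
s=Cam("scene"); t=Cam("top")
def px(u,off,org): return (np.array(u,float)-off+.5)/4-.5+org
def fit(name,obs,x0):
    def res(p,full=False):
        c,q=np.cos(p[2]),np.sin(p[2]); r=[]
        for cam,P,u in obs:
            W=[p[0]+c*P[0]-q*P[1],p[1]+q*P[0]+c*P[1],P[2]]
            r.append((cam.proj(W)[0]-u))
        return np.array(r) if full else np.ravel(r)
    o=least_squares(res,x0,loss="soft_l1"); print(name,o.x.round(4),"yaw deg",np.degrees(o.x[2]).round(2)); print(res(o.x,True).round(1).tolist()); return o.x
A=((0,0),(260,160)); S=((0,0),(250,235))
T=lambda u,P:(t,P,px(u,*A)); C=lambda u,P:(s,P,px(u,*S))
pr=fit("press",[T((265,488),(-.125,.038,.02)),T((388,455),(-.125,-.038,.02)),T((160,70),(.14,.038,.02)),
 C((44,137),(-.125,-.038,.02)),C((165,88),(-.125,.038,.02)),C((237,257),(.022,-.030,.03))],[.55,0,.2])
B=((445,0),(150,245)); D=((0,400),(345,185)); h=.02
T=lambda u,P:(t,P,px(u,*B)); C=lambda u,P:(s,P,px(u,*D))
st=fit("stick",[T((494,67),(.1,.02,.016)),T((554,35),(.1,-.02,.016)),T((587,98),(.056,-.02,.016)),T((528,132),(.056,.02,.016)),
 T((651,361),(-.1,.014,.01)),T((693,335),(-.1,-.014,.01)),C((38,432),(-.1,.014,.01)),C((17,452),(-.1,-.014,.01)),C((306,506),(.1,.02,.016)),C((288,541),(.1,-.02,.016))],[.45,.33,.47])
B=((484,0),(430,253)); D=((400,300),(90,275))
T=lambda u,P:(t,P,px(u,*B)); C=lambda u,P:(s,P,px(u,*D))
tr=fit("tray",[T((514,31),(.055,.085,.024)),T((499,219),(-.055,.085,.024)),C((728,310),(-.055,.085,.024)),C((415,410),(-.055,-.085,.024)),C((777,444),(.055,.085,.024)),C((448,552),(.055,-.085,.024))],[.44,-.34,-.05])
# spool top hole triangulate
print("spool", t.plane(px((324,390),(0,0),(260,160)),.075), s.plane(px((120,70),(0,0),(250,235)),.075))
c,q=np.cos(tr[2]),np.sin(tr[2]); print("free",tr[0]-q*.0425,tr[1]+c*.0425)
np.save("fit.npy",np.array([pr,st,tr]))
E
python3 fit.py
```

```text
press [ 0.6025 -0.0049  0.2135] yaw deg 12.23
[[-0.9, -1.8], [-0.7, -1.2], [-0.6, -1.3], [-1.2, 0.1], [-7.3, -3.6], [-2.1, -1.3]]
stick [0.449  0.3338 0.4615] yaw deg 26.44
[[-0.2, -0.4], [-0.2, -0.1], [-0.5, 0.1], [-0.9, -0.6], [-0.4, -0.6], [-0.2, 0.2], [-1.7, 0.0], [-0.9, 0.1], [-0.4, 0.5], [-1.3, -0.1]]
tray [ 0.4468 -0.3384 -0.1192] yaw deg -6.83
[[-1.1, -0.4], [0.1, -1.3], [-0.1, -1.2], [-0.6, -0.9], [0.4, -1.3], [-1.5, 1.0]]
spool [[ 0.51675067 -0.0317539   0.075     ]] [[ 0.51734217 -0.02847424  0.075     ]]
free 0.4518535477553055 -0.29615800670295467
```

```bash
sed -i 's/C((165,88),(-.125,.038,.02)),//' fit.py; python3 fit.py|head -2; python3 - <<'E'
import workcell; print([n for n in dir(workcell) if n[0]!='_'], getattr(workcell,'tips_ahead',None))
from h import *
t=Cam("top"); s=Cam("scene")
# bed side edges in top: subpixel threshold crossing on rows
g=t.im[...,0].astype(float)
def edge(rows,a,b,rev):
    out=[]
    for r in rows:
        xs=np.arange(a,b); v=g[r,a:b]
        if rev: xs=xs[::-1]; v=v[::-1]
        th=170
        k=np.argmax(v>th); f=(th-v[k-1])/(v[k]-v[k-1]); out.append((xs[k-1]+f*(xs[k]-xs[k-1]),r))
    return np.array(out)
for nm,rows,a,b,rev in(("right",range(205,270,3),335,375,True),("left",range(252,276,3),300,330,False)):
    W=t.plane(edge(rows,a,b,rev),.02)[:,:2]
    p=np.polyfit(W[:,0],W[:,1],1); rs=W[:,1]-np.polyval(p,W[:,0]); print(nm,np.degrees(np.arctan(p[0])).round(2),np.polyval(p,[.5,.6]).round(4),rs.std().round(4))
print("glue base",t.plane([(281.5,239)],0), s.plane([(250+397/4,235+163/4)],0))
sN=sense(); M=R.from_rotvec(sN["eef_rot"]).as_matrix(); print(M.round(3))
E
```

```text
press [ 0.6006 -0.0052  0.219 ] yaw deg 12.55
[[-0.5, -1.0], [-0.3, -0.6], [-0.7, -0.5], [-1.9, -0.1], [-2.6, -1.8]]
['MotionError', 'finish_job', 'grab_frame', 'sense', 'tips_ahead'] 0.008
right 12.42 [-0.0689 -0.0468] 0.0001
left 11.4 [0.0115 0.0317] 0.0005
glue base [[0.57808667 0.10879115 0.        ]] [[0.60482533 0.10444828 0.        ]]
[[ 0.937  0.348  0.   ]
 [ 0.348 -0.937 -0.   ]
 [ 0.     0.    -1.   ]]
```

```bash
cat > go.py <<'E'
# usage: go.py x y z yawdeg : shift/turn left (in row units) from the measured pose, tool pointing down
import sys
from h import *
x,y,z,w=map(float,sys.argv[1:5]); s=sense(); Rt=R.from_rotvec(s["eef_rot"]); p=np.array(s["eef_pos"])
a=np.radians(w); G=R.from_matrix([[np.cos(a),np.sin(a),0],[np.sin(a),-np.cos(a),0],[0,0,-1]])
d=np.array([x,y,z])-p
print("pos",p.round(4),"yaw",np.degrees(np.arctan2(*Rt.as_matrix()[1::-1,0])).round(1),"q",np.round(s["qpos"],2),"w",round(s["grip_width"],4),"gf",round(s["grip_force"],1),"F",np.round(s["contact_force"],1))
print("turn units",((Rt.inv()*G).as_rotvec()/.12).round(3),"| shift before turn",(Rt.inv().apply(d)/.05).round(3),"| after turn",(G.inv().apply(d)/.05).round(3))
E
python3 go.py .517 -.0305 .18 12.4
```

```text
pos [ 0.2177 -0.5859  0.2393] yaw 20.4 q [ 1.11  0.43  0.03  1.57 -0.01  1.13 -0.08] w 0.0854 gf 0.0 F [0.4 0.7 0.3]
turn units [ 0.   -0.    1.16] | shift before turn [ 9.479 -8.328  1.186] | after turn [ 8.232 -9.563  1.186]
```

```bash
python3 -m crank '[[0,0,0,0,0,0.58],[0,0,0,0,0,0.58],[0.5,-0.6,0.08,0,0,0],[0.6,-0.7,0.08,0,0,0],[0.6,-0.7,0.08,0,0,0],[0.6,-0.7,0.08,0,0,0],[0.6,-0.7,0.08,0,0,0],[0.6,-0.7,0.08,0,0,0]]' 0.75
python3 -m crank '[[0.6,-0.7,0.08,0,0,0],[0.6,-0.7,0.08,0,0,0],[0.6,-0.7,0.08,0,0,0],[0.6,-0.7,0.08,0,0,0],[0.6,-0.7,0.08,0,0,0],[0.6,-0.7,0.08,0,0,0],[0.6,-0.7,0.08,0,0,0],[0,0,0,0,0,0]]'
python3 go.py .517 -.0305 .13 12.4
```

```text
clock: 1.55
eef_pos: [0.3452, -0.3468, 0.2155]
eef_rot: [3.123, 0.339, 0.001]
contact_force: [0.9, 0.2, -0.6]
grip_width: 0.0638
grip_force: 0.0
clock: 2.55
eef_pos: [0.4984, -0.0597, 0.1872]
eef_rot: [-3.121, -0.349, -0.002]
contact_force: [-0.2, -0.0, 0.0]
grip_width: 0.0639
grip_force: 0.0
pos [ 0.4984 -0.0597  0.1872] yaw 12.8 q [ 0.2   0.31 -0.23  1.92  0.09  0.92 -1.42] w 0.0639 gf 0.0 F [-0.2 -0.   0. ]
turn units [-0.012 -0.01   0.051] | shift before turn [ 0.49  -0.486  1.146] | after turn [ 0.489 -0.491  1.145]
```

```bash
python3 -m crank '[[0.25,-0.25,0.4,0,0,0],[0.24,-0.24,0.7,0,0,0.05],[0,0,0,0,0,0],[0,0,0,0,0,0]]'
python3 go.py .517 -.0305 .046 12.4; python3 - <<'E'
from h import *
t=Cam("top"); s=Cam("scene")
rs=lambda im,k:cv2.resize(im[:,:,::-1],None,fx=k,fy=k,interpolation=cv2.INTER_CUBIC)
cv2.imwrite("pics/c3.png",np.hstack([rs(s.im[190:310,220:370],5)]))
E
```

```text
clock: 3.05
eef_pos: [0.5156, -0.0356, 0.1331]
eef_rot: [3.124, 0.329, 0.0]
contact_force: [-0.2, 0.5, -0.4]
grip_width: 0.064
grip_force: 0.0
pos [ 0.5156 -0.0356  0.1331] yaw 12.0 q [ 0.14  0.4  -0.23  1.95  0.12  0.81 -1.52] w 0.064 gf 0.0 F [-0.2  0.5 -0.4]
turn units [ 0.005 -0.001 -0.056] | shift before turn [ 0.048 -0.095  1.742] | after turn [ 0.048 -0.094  1.742]
```

View pics/c3.png

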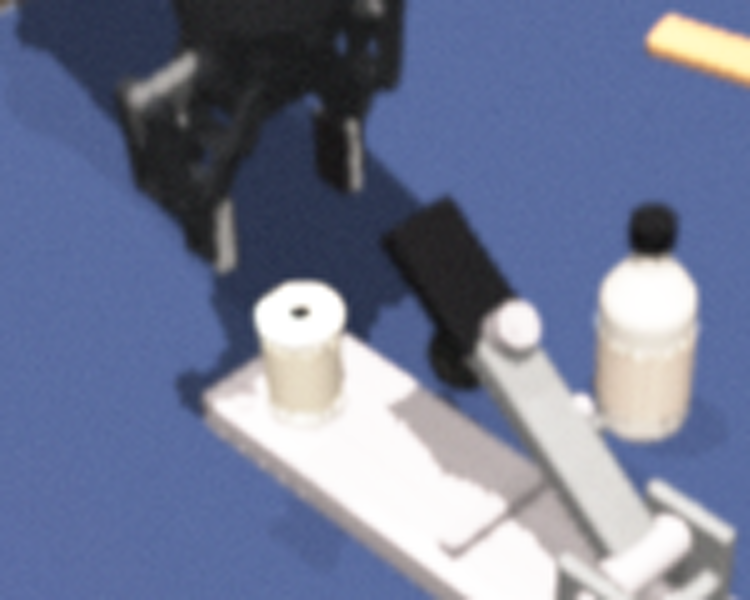

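The open fingers straddle the spool: the midpoint between the tips is about (290,220) in the crop, above the spool hole at (300,312). I'll descend and grip.

```bash
python3 -m crank '[[0.02,-0.05,0.4,0,0,0],[0.02,-0.05,0.45,0,0,0],[0,0,0.45,0,0,0],[0,0,0.4,0,0,0],[0,0,0,0,0,0]]'
python3 go.py .517 -.0305 .046 12.4
python3 -m crank '[[0,0,0,0,0,0],[0,0,0,0,0,0],[0,0,0,0,0,0],[0,0,0,0,0,0],[0,0,0,0,0,0]]' 0
python3 go.py .4519 -.2962 .15 12.4
```

```text
clock: 3.78
eef_pos: [0.5161, -0.0299, 0.0472]
eef_rot: [3.124, 0.329, -0.002]
contact_force: [-0.2, 1.2, -0.0]
grip_width: 0.0643
grip_force: 0.0
pos [ 0.5161 -0.0299  0.0472] yaw 12.0 q [ 0.1   0.52 -0.2   2.02  0.17  0.62 -1.57] w 0.0643 gf 0.0 F [-0.2  1.2 -0. ]
turn units [ 0.001  0.01  -0.056] | shift before turn [0.015 0.015 0.024] | after turn [0.015 0.016 0.024]
clock: 4.4
eef_pos: [0.5177, -0.0293, 0.0488]
eef_rot: [3.124, 0.33, 0.004]
contact_force: [-1.5, -0.4, 5.7]
grip_width: 0.0354
grip_force: 59.1
pos [ 0.5177 -0.0293  0.0488] yaw 12.1 q [ 0.1   0.52 -0.2   2.02  0.17  0.62 -1.57] w 0.0354 gf 59.1 F [-1.5 -0.4  5.7]
turn units [ 0.006 -0.021 -0.051] | shift before turn [-2.396  4.947 -2.027] | after turn [-2.431  4.931 -2.025]
```

```bash
python3 -m crank '[[0,0,-0.5,0,0,0],[0,0,-0.8,0,0,0],[-0.3,0.6,-0.7,0,0,0],[-0.42,0.87,0,0,0,0],[-0.42,0.87,0,0,0,0],[-0.42,0.87,0,0,0,0],[-0.42,0.87,0,0,0,0],[-0.42,0.87,0,0,0,0]]'
python3 -m crank '[[0,0,0,0,0,0],[0,0,0,0,0,0]]'
python3 go.py .4519 -.2962 .06 12.4
```

```text
clock: 5.4
eef_pos: [0.4507, -0.2979, 0.1483]
eef_rot: [3.123, 0.33, 0.002]
contact_force: [0.4, -0.2, 0.3]
grip_width: 0.0357
grip_force: 59.8
clock: 5.65
eef_pos: [0.4511, -0.296, 0.1478]
eef_rot: [-3.124, -0.33, -0.001]
contact_force: [-0.5, 0.6, -0.5]
grip_width: 0.0356
grip_force: 59.9
pos [ 0.4511 -0.296   0.1478] yaw 12.0 q [ 0.61  0.4  -0.16  1.88  0.08  0.86 -0.96] w 0.0356 gf 59.9 F [-0.5  0.6 -0.5]
turn units [ 0.001 -0.006 -0.052] | shift before turn [0.012 0.008 1.757] | after turn [0.014 0.008 1.757]
```

```bash
python3 -m crank '[[0,0,0.5,0,0,0],[0,0,0.6,0,0,0],[0,0,0.6,0,0,0],[0,0,0.4,0,0,0],[0,0,0.1,0,0,0],[0,0,0,0,0,0]]'
python3 -m crank '[[0,0,0.04,0,0,0],[0,0,0.04,0,0,0],[0,0,0,0,0,0]]'
python3 go.py .4519 -.2962 .033 12.4
```

```text
clock: 6.4
eef_pos: [0.4516, -0.2955, 0.0377]
eef_rot: [-3.124, -0.332, -0.001]
contact_force: [-0.3, -0.2, 0.5]
grip_width: 0.0357
grip_force: 59.9
clock: 6.78
eef_pos: [0.451, -0.2964, 0.0335]
eef_rot: [3.124, 0.33, 0.0]
contact_force: [-0.4, -0.0, -1.0]
grip_width: 0.0355
grip_force: 59.9
pos [ 0.451  -0.2964  0.0335] yaw 12.1 q [ 0.58  0.57 -0.14  1.97  0.13  0.61 -1.  ] w 0.0355 gf 59.9 F [-0.4 -0.  -1. ]
turn units [ 0.002 -0.002 -0.05 ] | shift before turn [0.018 0.    0.01 ] | after turn [0.018 0.001 0.01 ]
```

```bash
python3 -m crank '[[0,0,0.04,0,0,0],[0,0,0,0,0,0]]'; python3 -m crank '[[0,0,0,0,0,0],[0,0,0,0,0,0],[0,0,0,0,0,0]]' 0.6
python3 -m crank '[[0,0,-0.3,0,0,0],[0,0,-0.6,0,0,0],[0,0,-0.8,0,0,0],[0,0,-0.9,0,0,0],[0,0,-0.5,0,0,0]]'
python3 go.py .4234 .3217 .13 26.4
python3 - <<'E'
from h import *
s=Cam("scene")
cv2.imwrite("pics/c4.png",s.im[200:400,60:400,::-1])
E
```

```text
clock: 7.02
eef_pos: [0.4516, -0.2963, 0.0327]
eef_rot: [3.123, 0.33, 0.002]
contact_force: [-3.7, 2.3, 16.9]
grip_width: 0.0357
grip_force: 60.7
clock: 7.4
eef_pos: [0.4508, -0.2963, 0.0311]
eef_rot: [-3.124, -0.33, 0.0]
contact_force: [0.0, 0.1, -0.5]
grip_width: 0.0511
grip_force: 0.0
clock: 8.02
eef_pos: [0.4517, -0.2966, 0.1898]
eef_rot: [3.122, 0.33, 0.005]
contact_force: [0.2, -0.8, 0.2]
grip_width: 0.0512
grip_force: 0.0
pos [ 0.4517 -0.2966  0.1898] yaw 12.1 q [ 0.61  0.35 -0.17  1.84  0.07  0.95 -0.95] w 0.0512 gf 0.0 F [ 0.2 -0.8  0.2]
turn units [ 0.022 -0.02  -2.085] | shift before turn [  2.027 -12.215   1.173] | after turn [  4.991 -11.329   1.195]
```

View pics/c4.png

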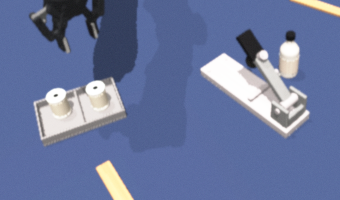

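The spool now stands upright in the tray's free half (98,95 in the crop), and the bed is clear. Next is the stick.

```bash
python3 -m crank '[[0,0,0,0,0,-0.7],[0,0,0,0,0,-0.7],[0,0,0,0,0,-0.7],[0.3,-0.7,0,0,0,0],[0.33,-0.81,0,0,0,0],[0.33,-0.81,0,0,0,0],[0.33,-0.81,0,0,0,0],[0.33,-0.81,0,0,0,0]]'
python3 -m crank '[[0.33,-0.81,0,0,0,0],[0.33,-0.81,0,0,0,0],[0.33,-0.81,0,0,0,0],[0.33,-0.81,0,0,0,0],[0.33,-0.81,0.1,0,0,0],[0.33,-0.81,0.3,0,0,0],[0.33,-0.81,0.3,0,0,0],[0,0,0,0,0,0]]'
python3 go.py .4087 .3138 .06 26.4
```

```text
clock: 9.07
eef_pos: [0.4353, -0.0825, 0.1871]
eef_rot: [3.057, 0.72, 0.001]
contact_force: [1.3, 1.0, 0.9]
grip_width: 0.0517
grip_force: 0.0
clock: 10.07
eef_pos: [0.4112, 0.2247, 0.1512]
eef_rot: [-3.055, -0.728, 0.001]
contact_force: [0.0, -0.5, 0.6]
grip_width: 0.0512
grip_force: 0.0
pos [0.4112 0.2247 0.1512] yaw 26.8 q [-0.22  0.33 -0.49  2.02  0.21  0.83 -1.93] w 0.0512 gf 0.0 F [ 0.  -0.5  0.6]
turn units [-0.013  0.001  0.06 ] | shift before turn [ 0.759 -1.61   1.826] | after turn [ 0.747 -1.618  1.824]
```

```bash
python3 -m crank '[[0.25,-0.54,0.1,0,0,0.06],[0.25,-0.54,0.3,0,0,0],[0.25,-0.54,0.5,0,0,0],[0,0,0.6,0,0,0],[0,0,0,0,0,0],[0,0,0,0,0,0]]'
python3 go.py .4087 .3138 .011 26.4
python3 - <<'E'
from h import *
s=Cam("scene");t=Cam("top")
rs=lambda im,k:cv2.resize(im[:,:,::-1],None,fx=k,fy=k,interpolation=cv2.INTER_CUBIC)
cv2.imwrite("pics/c5.png",np.hstack([rs(s.im[150:250,330:430],4),rs(t.im[250:350,130:230],4)]))
E
```

```text
clock: 10.82
eef_pos: [0.411, 0.3101, 0.0774]
eef_rot: [3.061, 0.707, 0.001]
contact_force: [0.1, -0.0, 0.0]
grip_width: 0.0511
grip_force: 0.0
pos [0.411  0.3101 0.0774] yaw 26.0 q [-0.42  0.5  -0.44  1.99  0.32  0.72 -2.18] w 0.0511 gf 0.0 F [ 0.1 -0.   0. ]
turn units [ 0.003 -0.007 -0.054] | shift before turn [-0.009 -0.087  1.329] | after turn [-0.008 -0.086  1.329]
```

View pics/c5.png

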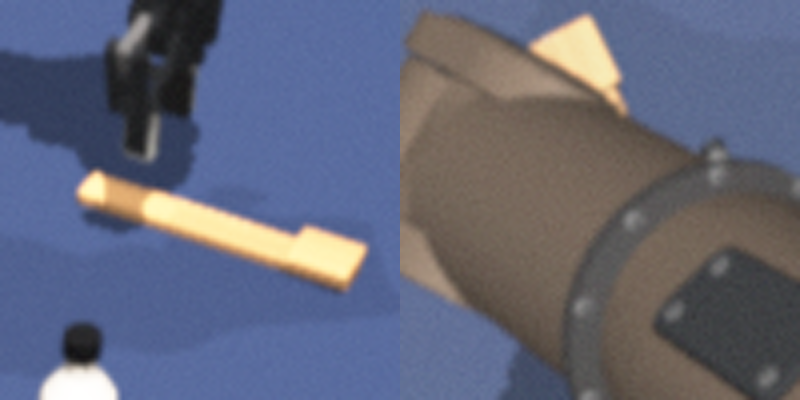

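The fingers are above the stick's rear part, about (140,150) in the left crop, and the stick hasn't moved. I'll descend and grip it.

```bash
python3 -m crank '[[0,-0.05,0.4,0,0,-0.05],[0,-0.04,0.5,0,0,0],[0,0,0.3,0,0,0],[0,0,0.09,0,0,0],[0,0,0,0,0,0]]'
python3 go.py .4087 .3138 .012 26.4
python3 -m crank '[[0,0,0,0,0,0],[0,0,0,0,0,0],[0,0,0,0,0,0],[0,0,0,0,0,0],[0,0,0,0,0,0]]' 0
python3 go.py .4087 .3138 .10 26.4
```

```text
clock: 11.55
eef_pos: [0.4085, 0.3147, 0.0121]
eef_rot: [3.058, 0.718, 0.0]
contact_force: [-0.1, -0.3, -0.2]
grip_width: 0.0513
grip_force: 0.0
pos [0.4085 0.3147 0.0121] yaw 26.4 q [-0.48  0.6  -0.39  2.03  0.4   0.58 -2.25] w 0.0513 gf 0.0 F [-0.1 -0.3 -0.2]
turn units [ 0.001 -0.002  0.003] | shift before turn [-0.005  0.017  0.003] | after turn [-0.005  0.017  0.003]
clock: 12.18
eef_pos: [0.4087, 0.315, 0.0128]
eef_rot: [-3.058, -0.718, -0.002]
contact_force: [-1.9, -1.8, 6.7]
grip_width: 0.0256
grip_force: 58.7
pos [0.4087 0.315  0.0128] yaw 26.4 q [-0.48  0.6  -0.39  2.03  0.4   0.58 -2.25] w 0.0256 gf 58.7 F [-1.9 -1.8  6.7]
turn units [ 0.    -0.012  0.006] | shift before turn [-0.008  0.021 -1.744] | after turn [-0.01   0.021 -1.744]
```

```bash
python3 -m crank '[[0,0,-0.4,0,0,0],[0,0,-0.8,0,0,0],[0,0,-1,0,0,0],[0,0,-0.9,0,0,0.5],[0,0,0,0,0,0.8],[0,0,0,0,0,0.73],[-0.1,0.5,0,0,0,0],[-0.15,0.8,0,0,0,0]]'
python3 -m crank '[[-0.15,0.8,0,0,0,0],[-0.15,0.8,0,0,0,0],[-0.15,0.8,0,0,0,0],[-0.15,0.8,0,0,0,0],[-0.15,0.8,0,0,0,0],[-0.15,0.8,0,0,0,0],[-0.15,0.8,0,0,0,0],[0,0,0,0,0,0]]'
python3 -m crank '[[0,0,0,0,0,0],[0,0,0,0,0,0]]'
python3 go.py .4223 -.0461 .06 12.4
```

```text
clock: 13.18
eef_pos: [0.4099, 0.249, 0.1673]
eef_rot: [-3.122, -0.345, -0.001]
contact_force: [1.1, -1.2, 0.3]
grip_width: 0.0252
grip_force: 59.4
clock: 14.18
eef_pos: [0.4191, -0.0392, 0.1671]
eef_rot: [3.123, 0.333, 0.0]
contact_force: [0.2, 1.6, -1.4]
grip_width: 0.0257
grip_force: 59.4
clock: 14.42
eef_pos: [0.4194, -0.035, 0.167]
eef_rot: [-3.122, -0.344, -0.001]
contact_force: [-0.1, -0.0, -0.7]
grip_width: 0.0251
grip_force: 59.4
pos [ 0.4194 -0.035   0.167 ] yaw 12.6 q [ 0.24  0.22 -0.32  2.12  0.09  0.82 -1.5 ] w 0.0251 gf 59.4 F [-0.1 -0.  -0.7]
turn units [-0.002 -0.003  0.027] | shift before turn [0.008 0.229 2.139] | after turn [0.009 0.229 2.139]
```

```bash
python3 -m crank '[[0,0.11,0.4,0,0,0.03],[0,0.11,0.6,0,0,0],[0,0,0.6,0,0,0],[0,0,0.5,0,0,0],[0,0,0,0,0,0],[0,0,0,0,0,0]]'
python3 go.py .4223 -.0461 .035 12.4
python3 - <<'E'
from h import *
s=Cam("scene");t=Cam("top")
rs=lambda im,k:cv2.resize(im[:,:,::-1],None,fx=k,fy=k,interpolation=cv2.INTER_CUBIC)
cv2.imwrite("pics/c6.png",np.hstack([rs(s.im[220:340,240:370],3),rs(t.im[170:290,270:400],3)]))
E
```

```text
clock: 15.18
eef_pos: [0.4222, -0.0463, 0.0625]
eef_rot: [-3.123, -0.337, -0.001]
contact_force: [-0.2, 0.4, 0.3]
grip_width: 0.0253
grip_force: 59.4
pos [ 0.4222 -0.0463  0.0625] yaw 12.3 q [ 0.2   0.4  -0.27  2.22  0.2   0.55 -1.58] w 0.0253 gf 59.4 F [-0.2  0.4  0.3]
turn units [-0.    -0.006 -0.01 ] | shift before turn [ 0.003 -0.004  0.55 ] | after turn [ 0.003 -0.004  0.55 ]
```

View pics/c6.png

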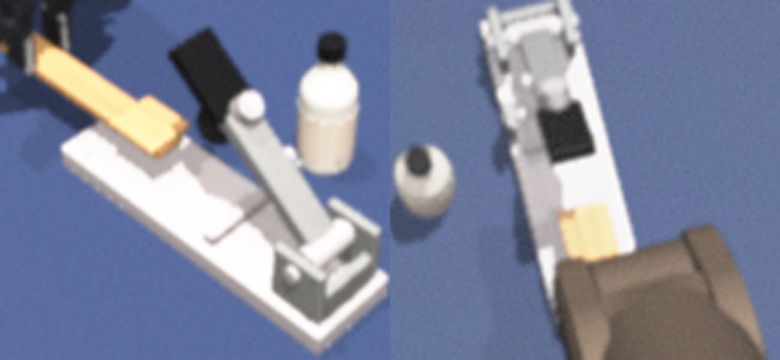

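The stick sits level above the front apron, aligned with the bed. The pad's front corners in the top crop are about (562,211) and (610,203). I'll compute its lateral offset.

```bash
python3 - <<'E'
from h import *
t=Cam("top");s=Cam("scene")
def P(W):
    d=W[:,:2]-[.601,-.0068]; a=np.radians(12.4); return np.c_[d@[np.cos(a),np.sin(a)],d@[-np.sin(a),np.cos(a)]]
u=(np.array([(561,211),(610,203)],float)-[390,0]+.5)/3-.5+[270,170]
print("top",P(t.plane(u,.066)).round(4))
hsv=cv2.cvtColor(t.im,cv2.COLOR_RGB2HSV); m=(hsv[...,0]<30)&(hsv[...,1]>80)&(hsv[...,2]>150)
g=t.im[...,2].astype(float)
# pad side edges on image rows by blue channel vs white bed
for r in range(243,255,2):
    xs=[x for x in range(445//3,360) if m[r,x]]; print(r,min(xs),max(xs),P(t.plane([(min(xs)-.5,r),(max(xs)+.5,r)],.066)).round(4).tolist())
u=(np.array([(186,123),(160,158)],float)+.5)/3-.5+[240,220]
print("scene",P(s.plane(u,.066)).round(4))
E
```

```text
top [[-0.0392  0.0147]
 [-0.0423 -0.0238]]
243 327 331 [[-0.046, 0.0168], [-0.0488, 0.0055]]
245 332 332 [[-0.0534, 0.0066], [-0.054, 0.0044]]Traceback (most recent call last):
  File "<stdin>", line 11, in <module>
ValueError: min() iterable argument is empty
```

```bash
python3 -m crank '[[0,0,0.25,0,0,0],[0,0,0.22,0,0,0],[0,0,0,0,0,0],[0,0,0,0,0,0]]'
cat > meas.py <<'E'
from h import *
t=Cam("top"); a=np.radians(12.4)
def P(W):
    d=W[:,:2]-[.601,-.0076]; return np.c_[d@[np.cos(a),np.sin(a)],d@[-np.sin(a),np.cos(a)]]
hsv=cv2.cvtColor(t.im,cv2.COLOR_RGB2HSV).astype(float)
sat=(t.im[...,0].astype(float)-t.im[...,2]); 
z=sense()["eef_pos"][2]-.0128+.016
for r in range(232,262,2):
    v=sat[r,300:370]; th=35; k=np.nonzero(v>th)[0]
    if len(k)<8: continue
    i,j=k[0],k[-1]; l=300+i-(v[i]-th)/(v[i]-v[i-1]); rr=300+j+(v[j]-th)/(v[j]-v[j+1])
    q=P(t.plane([(l,r),(rr,r)],z)); print(r,len(k),round(l,1),round(rr,1),(q*1000).round(1).tolist(),"mid",(q[:,1].mean()*1000).round(1))
E
python3 meas.py; python3 go.py .4223 -.0461 .035 12.4
```

```text
clock: 15.88
eef_pos: [0.4215, -0.0469, 0.0381]
eef_rot: [-3.124, -0.336, 0.001]
contact_force: [0.2, -0.9, -1.4]
grip_width: 0.0256
grip_force: 59.4
242 14 326.6 341.8 [[-39.0, 15.6], [-47.8, -19.5]] mid -1.9
244 17 325.6 342.4 [[-43.2, 19.0], [-52.8, -19.5]] mid -0.3
246 16 326.3 342.9 [[-48.2, 18.5], [-57.8, -19.6]] mid -0.5
248 17 326.4 343.5 [[-53.0, 19.4], [-62.8, -19.6]] mid -0.1
250 17 326.7 344.0 [[-57.8, 20.1], [-67.7, -19.6]] mid 0.3
252 17 327.3 344.6 [[-62.8, 19.8], [-72.7, -19.7]] mid 0.0
254 18 327.8 345.3 [[-67.7, 20.0], [-77.8, -20.3]] mid -0.2
256 18 328.4 346.5 [[-72.7, 19.6], [-83.1, -21.8]] mid -1.1
258 16 329.0 365.3 [[-77.7, 19.4], [-98.5, -63.7]] mid -22.1
pos [ 0.4217 -0.0469  0.0383] yaw 12.3 q [ 0.18  0.44 -0.25  2.24  0.23  0.48 -1.6 ] w 0.0254 gf 59.4 F [-0.5  0.6 -0.5]
turn units [-0.     0.001 -0.019] | shift before turn [ 0.015 -0.014  0.066] | after turn [ 0.015 -0.014  0.066]
```

The pad is centred on the bed to about 0.1 mm and parallel to it. Next I'll lower a touch and slide it in.

```bash
python3 -m crank '[[0.1,0,0.04,0,0,0],[0.2,0,0.04,0,0,0],[0.25,0,0,0,0,0],[0.25,0,0,0,0,0],[0.2,0,0,0,0,0],[0.05,0,0,0,0,0],[0,0,0,0,0,0]]'
python3 -m crank '[[0.04,0,0,0,0,0],[0.04,0,0,0,0,0],[0,0,0,0,0,0]]'
python3 go.py .4815 -.034 .034 12.4
```

```text
clock: 16.8
eef_pos: [0.4728, -0.0358, 0.0342]
eef_rot: [3.124, 0.336, -0.001]
contact_force: [-0.2, 0.5, -0.1]
grip_width: 0.0255
grip_force: 59.4
clock: 17.18
eef_pos: [0.477, -0.035, 0.0343]
eef_rot: [3.124, 0.336, 0.0]
contact_force: [-0.2, -0.1, -1.2]
grip_width: 0.0257
grip_force: 59.4
pos [ 0.477  -0.035   0.0343] yaw 12.3 q [ 0.15  0.51 -0.24  2.12  0.23  0.54 -1.62] w 0.0257 gf 59.4 F [-0.2 -0.1 -1.2]
turn units [ 0.001 -0.001 -0.019] | shift before turn [0.092 0.    0.007] | after turn [0.092 0.    0.007]
```

```bash
for i in 1; do python3 -m crank '[[0.04,0,0.02,0,0,0],[0,0,0,0,0,0]]'; done
python3 -m crank '[[0.03,0,0,0,0,0],[0,0,0,0,0,0]]'
python3 -m crank '[[0.03,0,0,0,0,0],[0,0,0,0,0,0]]'
```

```text
clock: 17.42
eef_pos: [0.479, -0.0345, 0.0333]
eef_rot: [3.124, 0.336, 0.0]
contact_force: [-0.1, -0.0, -0.9]
grip_width: 0.0257
grip_force: 59.4
clock: 17.68
eef_pos: [0.4804, -0.0342, 0.0333]
eef_rot: [3.124, 0.336, 0.0]
contact_force: [0.5, 0.0, -0.3]
grip_width: 0.0256
grip_force: 59.4
clock: 17.92
eef_pos: [0.4805, -0.0341, 0.0329]
eef_rot: [3.123, 0.335, -0.004]
contact_force: [-5.2, -0.4, -0.6]
grip_width: 0.0258
grip_force: 59.4
```

```bash
python3 -m crank '[[0.02,0,0.01,0,0,0],[0,0,0,0,0,0]]'
python3 -m crank '[[0,0,0,0,0,0],[0,0,0,0,0,0],[0,0,0,0,0,0]]' 0.55
python3 -m crank '[[0,0,-0.3,0,0,0],[-0.2,0,-0.5,0,0,0],[-0.6,0,-0.6,0,0,0],[-0.6,0,-0.6,0,0,0],[0,0,0,0,0,0]]'
sed 's/range(232,262,2)/range(214,262,3)/;s/z=.*/z=.03/' meas.py > m2.py; python3 m2.py
python3 - <<'E'
from h import *
s=Cam("scene");t=Cam("top")
rs=lambda im,k:cv2.resize(im[:,:,::-1],None,fx=k,fy=k,interpolation=cv2.INTER_CUBIC)
cv2.imwrite("pics/c7.png",np.hstack([rs(s.im[220:340,240:370],3),rs(t.im[170:290,270:400],3)]))
E
```

```text
clock: 18.18
eef_pos: [0.4806, -0.0341, 0.0328]
eef_rot: [3.123, 0.335, -0.006]
contact_force: [-10.3, -1.3, 11.0]
grip_width: 0.0256
grip_force: 60.7
clock: 18.55
eef_pos: [0.4835, -0.0336, 0.033]
eef_rot: [-3.124, -0.336, -0.002]
contact_force: [0.0, 0.9, 0.4]
grip_width: 0.0468
grip_force: 0.0
clock: 19.18
eef_pos: [0.4139, -0.0492, 0.1352]
eef_rot: [3.122, 0.334, 0.005]
contact_force: [0.1, -0.5, -0.8]
grip_width: 0.047
grip_force: 0.0
223 13 320.5 337.3 [[11.8, 18.0], [1.9, -21.2]] mid -1.6
226 16 321.1 337.3 [[4.2, 18.2], [-5.3, -19.5]] mid -0.6
229 15 322.0 338.0 [[-3.5, 18.0], [-12.8, -19.3]] mid -0.6
232 16 322.7 338.7 [[-11.0, 18.1], [-20.3, -19.0]] mid -0.4
235 14 323.6 337.6 [[-18.7, 17.7], [-26.8, -14.8]] mid 1.5
238 12 326.4 338.5 [[-27.4, 13.1], [-34.4, -14.9]] mid -0.9
241 12 327.1 339.2 [[-34.9, 13.2], [-41.9, -14.8]] mid -0.8
244 11 328.5 340.0 [[-42.7, 11.9], [-49.4, -14.8]] mid -1.4
247 12 328.8 340.7 [[-50.0, 12.8], [-56.9, -14.8]] mid -1.0
250 11 330.0 341.6 [[-57.8, 11.8], [-64.5, -15.0]] mid -1.6
253 8 330.9 342.9 [[-65.3, 11.5], [-72.3, -16.2]] mid -2.4Traceback (most recent call last):
  File "m2.py", line 11, in <module>
    i,j=k[0],k[-1]; l=300+i-(v[i]-th)/(v[i]-v[i-1]); rr=300+j+(v[j]-th)/(v[j]-v[j+1])
                                                                              ~^^^^^
IndexError: index 70 is out of bounds for axis 0 with size 70
```

View pics/c7.png

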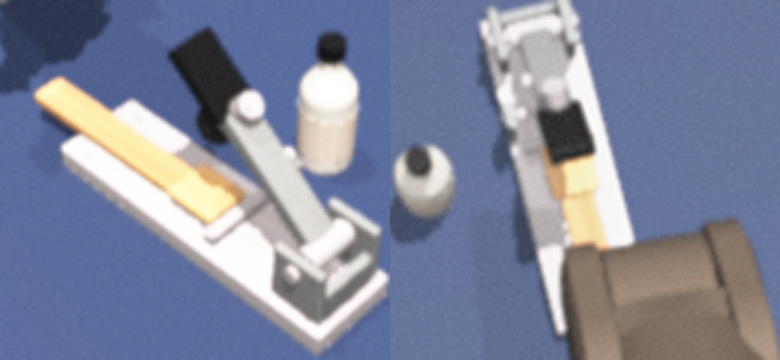

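The stick is pad-up and straight on the bed, its pad end at the stop bar (right crop: pad back edge about (575,190), where x=-22 should be) and the lever is still up. Next I'll close the fingers and hover over the paddle.

```bash
python3 -m crank '[[0,0,-0.8,0,0,0],[0,0,-0.8,0,0,0],[0.5,0,0,0,0,0],[0.8,0,0,0,0,0],[0.8,0,0,0,0,0],[0.8,0,0,0,0,0],[0.8,0,0,0,0,0],[0,0,0,0,0,0]]' 0
python3 -m crank '[[0,0,0,0,0,0],[0,0,0,0,0,0]]'
python3 go.py .6056 -.0062 .19 12.4
```

```text
clock: 20.32
eef_pos: [0.5975, -0.0077, 0.2109]
eef_rot: [-3.122, -0.338, 0.001]
contact_force: [0.6, 0.1, 0.1]
grip_width: 0.0001
grip_force: 0.0
clock: 20.58
eef_pos: [0.5943, -0.0095, 0.2125]
eef_rot: [3.123, 0.335, -0.002]
contact_force: [-0.4, -0.3, 1.4]
grip_width: -0.0
grip_force: 0.0
pos [ 0.5943 -0.0095  0.2125] yaw 12.3 q [ 0.15  0.43 -0.31  1.66  0.15  1.07 -1.57] w -0.0 gf 0.0 F [-0.4 -0.3  1.4]
turn units [ 0.001  0.008 -0.021] | shift before turn [ 0.235 -0.017  0.45 ] | after turn [ 0.234 -0.017  0.45 ]
```

```bash
python3 -m crank '[[0.15,-0.02,0.1,0,0,0],[0.08,0,0.2,0,0,0],[0,0,0.15,0,0,0],[0,0,0,0,0,0]]'
python3 -m crank '[[0,0,0.16,0,0,0],[0,0,0.1,0,0,0],[0,0,0,0,0,0]]'
python3 go.py .583 -.0105 .148 12.4
```

```text
clock: 21.08
eef_pos: [0.6055, -0.0059, 0.1892]
eef_rot: [-3.124, -0.336, 0.003]
contact_force: [0.6, 0.1, 0.3]
grip_width: -0.0003
grip_force: 0.0
clock: 21.45
eef_pos: [0.6058, -0.0059, 0.1768]
eef_rot: [3.124, 0.336, -0.001]
contact_force: [1.0, 0.3, -1.2]
grip_width: 0.0002
grip_force: 0.0
pos [ 0.6058 -0.0059  0.1768] yaw 12.3 q [ 0.13  0.48 -0.3   1.68  0.17  1.01 -1.58] w 0.0002 gf 0.0 F [ 1.   0.3 -1.2]
turn units [-0.001  0.007 -0.019] | shift before turn [-0.465 -0.007  0.576] | after turn [-0.466 -0.009  0.576]
```

```bash
python3 -m crank '[[0,0,0.1,0,0,0],[-0.1,0,0.16,0,0,0],[-0.13,0,0.16,0,0,0],[-0.14,0,0.16,0,0,0],[0,0,0,0,0,0]]'
python3 go.py .5766 -.0126 .127 12.4
```

```text
clock: 22.08
eef_pos: [0.5868, -0.0101, 0.1475]
eef_rot: [3.124, 0.335, -0.003]
contact_force: [-0.4, 0.0, 1.1]
grip_width: -0.0001
grip_force: 0.3
pos [ 0.5868 -0.0101  0.1475] yaw 12.3 q [ 0.14  0.49 -0.3   1.76  0.18  0.93 -1.59] w -0.0001 gf 0.3 F [-0.4  0.   1.1]
turn units [-0.001  0.016 -0.021] | shift before turn [-0.21   0.005  0.41 ] | after turn [-0.211  0.004  0.41 ]
```

```bash
python3 -m crank '[[-0.11,0,0.2,0,0,0],[-0.1,0,0.21,0,0,0],[0,0,0,0,0,0]]'
python3 go.py .5693 -.0142 .104 12.4
python3 - <<'E'
from h import *
s=Cam("scene")
cv2.imwrite("pics/c8.png",cv2.resize(s.im[180:340,230:380,::-1],None,fx=3.5,fy=3.5,interpolation=cv2.INTER_CUBIC))
E
```

```text
clock: 22.45
eef_pos: [0.5767, -0.0122, 0.1267]
eef_rot: [3.124, 0.336, -0.003]
contact_force: [0.5, 0.4, 1.1]
grip_width: -0.0003
grip_force: 0.5
pos [ 0.5767 -0.0122  0.1267] yaw 12.3 q [ 0.14  0.5  -0.3   1.8   0.18  0.87 -1.6 ] w -0.0003 gf 0.5 F [0.5 0.4 1.1]
turn units [-0.002  0.018 -0.02 ] | shift before turn [-0.152  0.007  0.454] | after turn [-0.153  0.007  0.454]
```

View pics/c8.png

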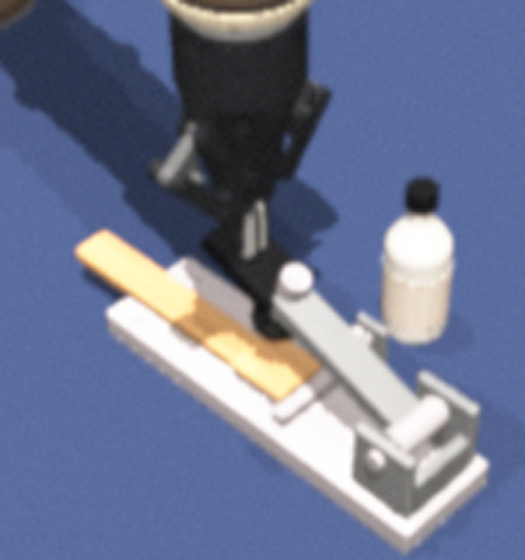

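The closed fingertips press the paddle at about (255,255) in the crop. The lever is partway down, the stick is in place, and the glue bottle is clear. I'll continue down.

```bash
python3 -m crank '[[-0.08,0,0.22,0,0,0],[-0.08,0,0.23,0,0,0],[-0.03,0,0.15,0,0,0],[-0.03,0,0.15,0,0,0],[0,0,0,0,0,0]]'
python3 go.py .5649 -.015 .073 12.4
```

```text
clock: 23.12
eef_pos: [0.5667, -0.0145, 0.0896]
eef_rot: [3.124, 0.336, -0.001]
contact_force: [1.3, 1.0, 2.7]
grip_width: 0.0001
grip_force: 1.1
pos [ 0.5667 -0.0145  0.0896] yaw 12.3 q [ 0.14  0.53 -0.29  1.86  0.21  0.78 -1.62] w 0.0001 gf 1.1 F [1.3 1.  2.7]
turn units [-0.     0.006 -0.019] | shift before turn [-0.038  0.003  0.332] | after turn [-0.038  0.003  0.332]
```

```bash
python3 -m crank '[[-0.02,0,0.12,0,0,0],[-0.01,0,0.12,0,0,0],[0,0,0.06,0,0,0],[0,0,0,0,0,0]]'
python3 -m crank '[[0,0,0.04,0,0,0],[0,0,0.04,0,0,0],[0,0,0,0,0,0]]'
```

```text
clock: 23.62
eef_pos: [0.5651, -0.0146, 0.0748]
eef_rot: [-3.123, -0.336, 0.002]
contact_force: [-0.5, -0.4, 0.0]
grip_width: 0.0004
grip_force: 0.0
clock: 24.0
eef_pos: [0.5657, -0.0146, 0.0723]
eef_rot: [3.123, 0.336, 0.001]
contact_force: [-3.8, 0.0, 12.3]
grip_width: -0.0002
grip_force: 6.1
```

Force dropped to zero at 0.0748 m (the catch drew the lever in), then the end stop was felt. I'll retreat and check.

```bash
python3 -m crank '[[0,0,-0.2,0,0,0],[0,0,-0.5,0,0,0],[0,0,-0.8,0,0,0],[-0.6,0,-0.8,0,0,0],[-0.8,0,-0.4,0,0,0],[-0.6,0.7,0,0,0,0],[0,0.8,0,0,0,0],[0,0.8,0,0,0,0]]'
python3 -m crank '[[0,0.8,0,0,0,0],[0,0.8,0,0,0,0],[0,0.6,0,0,0,0],[0,0,0,0,0,0],[0,0,0,0,0,0]]'
python3 - <<'E'
from h import *
s=Cam("scene");t=Cam("top")
rs=lambda im,k:cv2.resize(im[:,:,::-1],None,fx=k,fy=k,interpolation=cv2.INTER_CUBIC)
o=np.zeros((560,790,3),np.uint8); o[:360,:390]=rs(s.im[220:340,240:370],3); o[:360,400:790]=rs(t.im[170:290,270:400],3)
o[365:555,:790]=rs(cv2.resize(s.im[180:370,60:450],(790,190))[:,:,:],1); cv2.imwrite("pics/c9.png",o)
E
```

```text
clock: 25.0
eef_pos: [0.4923, -0.1495, 0.2071]
eef_rot: [3.123, 0.336, 0.002]
contact_force: [0.3, 0.1, -0.1]
grip_width: 0.0002
grip_force: 0.0
clock: 25.62
eef_pos: [0.5157, -0.2549, 0.2064]
eef_rot: [-3.123, -0.336, -0.0]
contact_force: [-0.7, 1.1, 0.1]
grip_width: -0.0
grip_force: 0.0
```

View pics/c9.png

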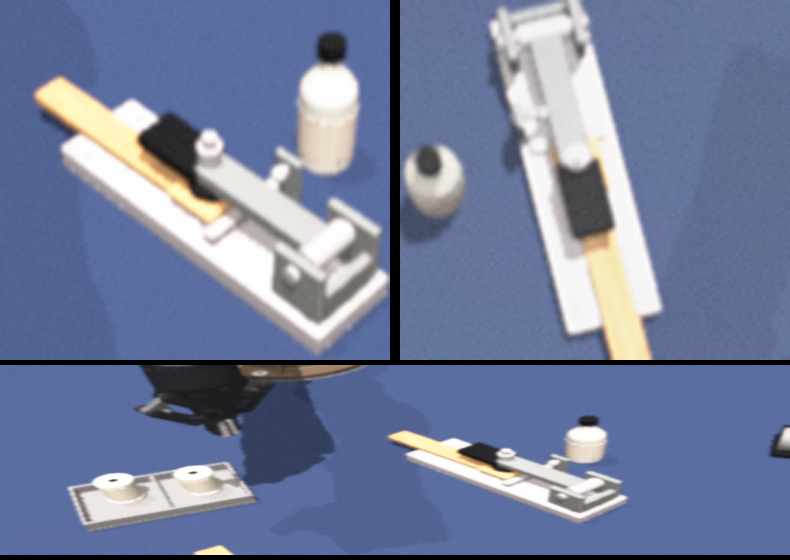

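The lever is level and holding by itself, the stick is clamped straight with its pad under the foot, the spool stands in the tray, and the glue bottle is where it was. I'll hand it in.

```bash
python3 -c "from workcell import *; print(finish_job())"
```

```text
the job is handed in; nothing more can be done
None
```

The job is handed in at about 26 s: the spool stands upright in the tray's empty half, the stick is clamped pad-up against the back stop under the latched lever, and nothing else appeared to move.

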